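Centre a wood sample on the marking stage and bolt it in

ROBOT

A 6-joint arm with a two-finger parallel gripper is mounted at the origin on a cart in front of the work surface, level with it; the furniture and walls round the work are solid. World frame = base frame: x ahead of the robot, y to its left, z up, the work surface at z = 0. Lengths are in m, angles in rad, forces in N, time in s.
With the tool pointing down it reaches from about 0.425 to 0.95 m from the base axis. Payload 3.5 kg.
Tool frame: the origin (TCP) lies at the very end of the fingers, on their centre line; the grasp point (between the pads) lies grasp_offset behind it (grasp_offset is the distance from the TCP to the grasp point, in m); z points along the fingers, y is the line along which they close (so a half turn about z gives the same grasp; the last joint's range is limited). The gripper opens to 85 mm and grips with 20 to 120 N. Pads are 22 mm wide; open, the fingers measure 114 mm over their backs; the gripper's body (76 mm by 85 mm) begins 54 mm behind the grasp point. The pads swing forward as they close: fully open they stand 13 mm farther back than shut.
Start: joints at [-1.278, 0.286, 1.577, -0, 1.279, -0.15], TCP at [0.289, -0.61, 0.231] pointing down, gripper open.
Joint ranges: [-2.77, 2.77], [-0.9, 2.22], [0.21, 2.48], [-1.53, 4.67], [0.24, 2.81], [-2.84, 2.84]. Speed limits (rad/s): [2.79, 2.79, 3.14, 3.14, 3.14, 3.14].

INTERFACE

Orientations are given as a rotation vector (axis times angle).
In Python, from bench import * gives the robot as it stands. The module is installed in compiled form; this text tells all that it offers.
- The arm moves only by the tool play_rows, never from a script. Its argument "rows" is a list that holds one entry, the list of rows, each a list of 7 numbers: the turn, a rotation vector about the tool's x, y, z in rad, then the shift along the tool's x, y, z in mm, then the opening in per cent of the stroke, from 0 (shut) to 100 (fully open). In form: [[[wx, wy, wz, tx, ty, tz, gripper], ...]]. A call has 1 to 10 rows; each row is the pose to reach, as a shift and turn from the pose commanded when the call began, along the tool's axes at that moment; what a row does not reach only later rows make up. A row lasts 1/8 s, in which the tool goes at most 62.5 mm and 10.7 degrees, less where a joint would pass 70% of its speed; a pose out of reach is approached as far as the arm can. A call with a gripper value outside its range is refused whole. The fingers move at their own pace and stop on an object; the grip force is fixed at half the most. Time passes only in rows, so rows that repeat a pose let the fingers close. It gives the time, the measured TCP pose, the force, the opening and the grip force at its end, in the units of the state.
- state(): the state, without advancing time (a new reading comes with each control period).
- snapshot(name): name is "side" or "top" or "wrist"; returns a dict with "pixels" (400x640x3 uint8, blue, green, red), "depth" (400x640 float32, m along the optical axis (not along the pixel's ray), 0 where there is no reading), "fovy" (degrees; the focal length in pixels is half the picture's height over the tangent of half this angle, whatever the lens; pixels are square), "cx", "cy" (the principal point, pixels), "world_from_camera" (4x4, takes a point from camera to world coordinates). Camera axes: x right, y down, z forward; pixel columns grow to the right and rows downward; lengths in m; the calibration is good to about 2 mm. A picture is of the moment at which its call begins.
- finish_job(): hands the job in; it is judged then, once.
Trained networks look in a picture, given as the dict that the camera call returned (one of the last four; its "shot" number tells which), for a name from the list of things; names that differ only in an ending like _2 or _b are one class to them, and where a whole thing is asked for, a point or a joint stands for the part that bears it (a point fixed in the world has none). Each returns a list of dicts, best first, with "confidence" (0 to 1); they miss things now and then, are a little off and sometimes report something else, mostly with a low value. They report only what shows in the picture. A call takes as long as a camera call. They do not tell look-alikes from the thing itself.
- cut_out(thing, picture): "region" (400x640 bool, what is visible of it) and "location" ([column, row] in pixels, amid what is visible of it).
The state is a dict: "time_s": time; "joint_positions": joint angles; "qd": joint speeds; "joint_torque": joint torques, N m; "tool_pos": TCP position; "eef_rot": TCP orientation; "ft_force": force on the tool from outside, world axes, zero at the start; "moment": the same for the moment, N m; "finger_gap": finger opening in m; "grip_force": force on a finger pad.
Only numpy, scipy, OpenCV 4.12 (cv2) and the standard library are available. Lean on these libraries where they do the work, as an engineer would, in place of code of your own. Each camera call takes 0.05 s, during which the arm holds its last target. There are 200 camera calls.

TASK

Take the walnut block out of the wooden saw trough and lay it flat on the aluminium stage plate, centred on the engraved cross midway between the two blue stops, with its ends towards the stops; the trough hides its sides and the stops will hide its ends, so set it down on clear bench on the way and take it again the other way. Then slide the steel bolt fully across over the block into the far stop, and turn its red-knobbed handle fully down into the notch. Leave everything else on the bench where it is.

Things in the scene. Friction and masses are not known exactly. Their poses are not given: they have to be found in the camera images.
- walnut_block: loose dark brown walnut block, 36 mm (its x) by 62 mm long (its y) by 26 mm high (its z), about 0.05 kg. Origin: centre of its underside. It starts flat in the trough, long side along the channel, where it can be gripped only by its ends (62 mm apart). Clear bench for setting it down lies right of the stage, around world x 0.47, y -0.33.
- trough: fixed pale wooden saw trough, 62 x 176 mm. Origin: centre of its underside; y runs along the channel, which is 42 mm wide, 160 mm long inside, its floor 8 mm above the bench. Its long walls, 10 mm thick, rise to 38 mm above the bench (4 mm above the block) and hide the block's long sides; 8 mm thick end cleats rise to 20 mm. The block starts within 10 mm of the middle.
- stage_centre (a point): cross of two black lines on top of the plate of the stage (turned up to 0.25 rad); x away from the robot, y left along the bolt, z up. The block belongs with its origin here and its y along this y, either way round. Two blue stops (30 mm wide in x, 46 mm high) face each other at y = +37 and -37 mm: 6 mm is left at each end of the centred block, no room for fingers; x is open both ways.
- stage: the fixed aluminium stage plate, 10 mm thick, with all that stands on it. Origin: under the cross, on the bench; axes as stage_centre. The plate reaches from x -85 to +45 mm and y -220 to +70 mm; the stops are 20 mm thick. The bolt runs along y at x = 0, its axis 35 mm above the plate's top, over a grey bed (y -198 to -57 mm), and passes 4 mm over the centred block.
- notch (a point): middle of the notch, 15 mm wide in y, in the grey guard rail that runs beside the bolt on its robot side; at x = -15, y = -75 mm from the cross, as high as the bolt axis. The rail is 8 mm thick (x -19 to -11 mm), runs from y -203 to -57 mm and stands 44 mm above the plate's top. Axes as the stage's.
- bolt (a joint): how far the steel bolt (10 mm thick) is slid along the stage's +y, m: 0 drawn back inside the near stop, 0.105 fully home at its end stop, 13 mm deep in the far (+y) blue stop; starts between 0 and 0.012. It moves with about 2 N and stays where it is left.
- bolt_handle (a joint): angle of the bolt's handle about the bolt axis, rad: 0 straight up, growing as it leans to the stage's -x (to the robot); 1.57 level, fully down in the notch. Starts between 0 and 0.35. About 1 N at the knob turns it and it stays where it is left. Away from the notch the guard rail stops it at about 0.6; only with the bolt within 2 mm of home can it go down.
- bolt_knob (a point): centre of the red ball knob (18 mm across) on the handle's 9 mm steel stem, 62 mm from the bolt axis, at y = -180 mm + the bolt's travel from the cross; handle up: 97 mm above the plate's top; handle fully down: 35 mm above it at x = -62 mm. Axes turn with the handle: z along the stem, y along the bolt.
- maple_offcut: a pale maple offcut, 42 x 85 x 20 mm, lying near the front edge; a bystander, to be left alone. Origin: centre of its underside.
- oilstone: a dark oilstone in its wooden box, 62 x 170 x 32 mm, at the back; a bystander, to be left alone. Origin: centre of its underside.
- glue_bottle: a yellowish glue bottle with a red cap, 58 mm across and 166 mm tall, at the back; a bystander, to be left alone. Origin: centre of its underside.
- canister: a grey steel canister, 62 mm across and 115 mm tall, at the back left; a bystander, to be left alone. Origin: centre of its underside.
- block_plane: a small green block plane, 44 x 155 x 56 mm, at the back right; a bystander, to be left alone. Origin: centre of its underside.
- tape_roll: a roll of pale masking tape, 104 mm across and 25 mm high, at the right; a bystander, to be left alone. Origin: centre of its underside.
Mind the look-alikes: they are no part of the job. Leave any orange or pink look-alike of the walnut_block alone.

How it is judged:
On the way, in this order (a step that is already met when the one before it is completed fails the run):
1. the block has been set down on the bench, outside the trough, and let go (height (world z) of walnut_block below 0.004 m and contact force between the fingers and walnut_block below 0.2 N), for 0.1 s.
2. the block lies released and centred on the stage while the bolt is still drawn back (x of walnut_block in the frame of stage_centre between -0.004 and 0.004 m and y of walnut_block in the frame of stage_centre between -0.004 and 0.004 m and z of walnut_block in the frame of stage_centre between -0.004 and 0.004 m and angle between the y axis of walnut_block and the y axis of stage_centre, either way round below 0.1 rad and angle between the z axis of walnut_block and the z axis of stage_centre, either way round below 0.07 rad and contact force between the fingers and walnut_block below 0.2 N and value of joint bolt below 0.03 m), for 0.2 s.
At the end, for the whole second after the job is handed in: The walnut block lies still and flat on the stage plate, released, within 4 mm of the cross along and across the bolt and within 0.1 rad of the bolt's line, its ends towards the stops; the bolt is slid to within 5 mm of home and its handle is turned down to 1.4 rad or more (x of walnut_block in the frame of stage_centre between -0.004 and 0.004 m and y of walnut_block in the frame of stage_centre between -0.004 and 0.004 m and z of walnut_block in the frame of stage_centre between -0.004 and 0.004 m and angle between the y axis of walnut_block and the y axis of stage_centre, either way round below 0.1 rad and angle between the z axis of walnut_block and the z axis of stage_centre, either way round below 0.07 rad and contact force between the fingers and walnut_block below 0.2 N and value of joint bolt above 0.1 m and value of joint bolt_handle above 1.4 rad and linear speed of walnut_block below 0.02 m/s); the robot touches nothing.
It fails at once if the handle is forced down before the bolt is home (value of joint bolt_handle above 1.1 rad and value of joint bolt below 0.095 m).
It fails at once if another thing on the bench is shifted by more than 20 mm (distance of any of maple_offcut, oilstone, glue_bottle, canister, block_plane, tape_roll from where it was at the start of the episode above 0.02 m).
It also fails if it takes over 72 s, if anything falls off the work surface, if the arm or the gripper's body presses on something with over 40 N, if the wrist force passes 120 N, or if a joint passes its speed limit or range.

## Working session

There is one attempt and no reset: what is moved stays moved. The work goes in short steps, Python scripts to look and compute and a tool call to move; the robot and the scene stay as the last step left them, time stands still between calls to the robot, and variables do not carry over. Pictures are saved under pics/ and viewed, at most 13 in all, crops included, and the job is handed in when it is done.

Besides the shell and the picture viewer there is one more tool, called after "Call:" as name(argument=value, ...) on one line, values as JSON. play_rows: Moves the arm, as the interface text tells. Its arguments: {"type":"object","properties":{"rows":{"type":"array","items":{"type":"array","items":{"type":"array","items":{"type":"number"}}}}},"required":["rows"]}

```bash
mkdir -p pics
cat > h.py <<'E'
from bench import *
import numpy as np, cv2
from scipy.spatial.transform import Rotation as R
def pts(p):
    d=p["depth"];f=200/np.tan(np.radians(p["fovy"])/2)
    v,u=np.mgrid[0:400,0:640]
    c=np.stack([(u-p["cx"])/f*d,(v-p["cy"])/f*d,d],-1)
    T=np.array(p["world_from_camera"]);return c@T[:3,:3].T+T[:3,3]
def proj(p,X):
    T=np.array(p["world_from_camera"]);f=200/np.tan(np.radians(p["fovy"])/2)
    c=(np.atleast_2d(X)-T[:3,3])@T[:3,:3];return c[:,:2]/c[:,2:]*f+[p["cx"],p["cy"]]
E
python3 - <<'E'
from h import *
s=state();print({k:np.round(v,4) for k,v in s.items()})
for n in("top","side"):
    p=snapshot(n);cv2.imwrite(f"pics/{n}0.png",p["pixels"]);P=pts(p)
    print(n,np.round(p["world_from_camera"],3).tolist(),p["fovy"])
    for t in("walnut_block","trough","stage","bolt_knob","maple_offcut","tape_roll","oilstone","block_plane"):
        for r in cut_out(t,p)[:3]:
            m=r["region"]&(p["depth"]>0);q=P[m]
            print(t,round(r["confidence"],2),np.round(r["location"]),m.sum(),np.round(np.median(q,0),3) if m.sum() else '',np.round(np.percentile(q,[2,98],axis=0),3).tolist() if m.sum() else '')
E
```

```text
{'time_s': np.float64(0.0), 'joint_positions': array([-1.278 ,  0.2872,  1.5782, -0.    ,  1.2786, -0.15  ]), 'qd': array([-0.0007,  0.0003, -0.0003, -0.0025, -0.0004,  0.001 ]), 'joint_torque': array([-3.00000e-04, -4.05982e+01, -2.92629e+01, -1.00000e-04,
        5.80000e-03, -0.00000e+00]), 'tool_pos': array([ 0.2891, -0.6092,  0.2299]), 'eef_rot': array([-3.0625e+00, -6.8940e-01,  3.0000e-04]), 'ft_force': array([ 0.4983,  1.1182, -0.4484]), 'moment': array([ 0.0103,  0.0163, -0.0186]), 'grip_force': np.float64(0.0), 'finger_gap': np.float64(0.0851)}
top [[0.418, -0.712, 0.564, -0.579], [-0.908, -0.321, 0.268, -0.544], [-0.009, -0.625, -0.781, 1.686], [0.0, 0.0, 0.0, 1.0]] 45.81221332563045
side [[-0.971, -0.126, 0.204, 0.238], [-0.24, 0.533, -0.811, 1.242], [-0.006, -0.837, -0.548, 0.946], [0.0, 0.0, 0.0, 1.0]] 48.554249945355835
walnut_block 0.81 [374. 296.] 319 [0.334 0.297 0.025] [[0.304, 0.266, 0.003], [0.365, 0.308, 0.031]]
walnut_block 0.74 [303. 257.] 224 [0.577 0.188 0.025] [[0.549, 0.162, 0.005], [0.61, 0.203, 0.031]]
walnut_block 0.67 [332. 218.] 1721 [ 0.542 -0.055  0.012] [[0.48, -0.217, 0.005], [0.607, 0.06, 0.062]]
trough 0.72 [310. 307.] 1324 [0.493 0.392 0.026] [[0.414, 0.338, 0.005], [0.581, 0.439, 0.041]]
trough 0.41 [334. 186.] 45 [ 0.555 -0.184  0.088] [[0.547, -0.345, 0.004], [0.587, -0.173, 0.115]]
stage 0.8 [333. 219.] 1753 [ 0.542 -0.054  0.012] [[0.479, -0.218, 0.001], [0.607, 0.06, 0.06]]
bolt_knob 0.54 [335. 182.] 44 [ 0.555 -0.184  0.089] [[0.547, -0.354, 0.002], [0.6, -0.173, 0.116]]
maple_offcut 0.56 [361. 261.] 265 [0.394 0.151 0.02 ] [[0.373, 0.102, 0.005], [0.415, 0.182, 0.026]]
tape_roll 0.72 [312. 307.] 1316 [0.49  0.393 0.026] [[0.414, 0.338, 0.003], [0.581, 0.439, 0.041]]
tape_roll 0.57 [335. 160.] 260 [ 0.623 -0.49   0.019] [[0.575, -0.549, 0.0], [0.667, -0.447, 0.03]]
block_plane 0.67 [317. 179.] 216 [ 0.659 -0.322  0.019] [[0.626, -0.402, 0.001], [0.704, -0.285, 0.055]]
```

View pics/top0.png

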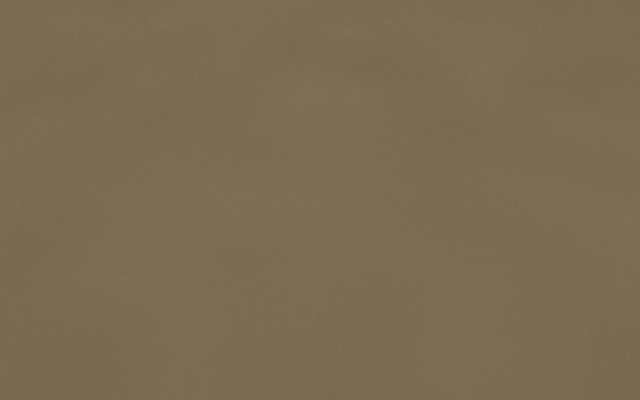

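View pics/side0.png

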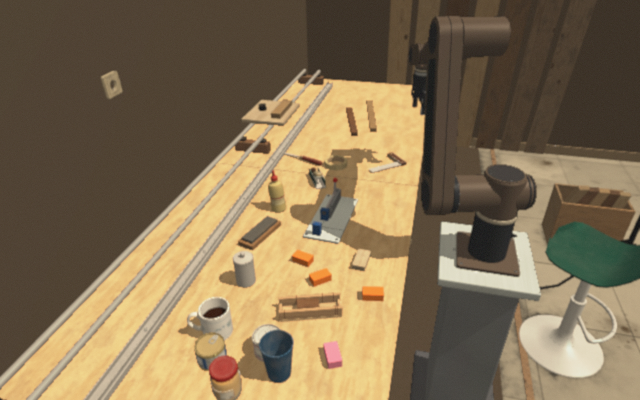

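```bash
cat >> h.py <<'E'
def go(pos,psi=None,tilt=None,src=None):
    """relative row to reach world pos with tool down, closing line at angle psi (mod pi)"""
    s=state();p0=np.array(s["tool_pos"]);R0=R.from_rotvec(s["eef_rot"])
    if src is not None:p0,R0=np.array(src[0]),down(src[1])
    if psi is None: Rt=R0
    else:
        c=[down(psi+k*np.pi) for k in(-1,0,1)]
        q1=np.arctan2(pos[1],pos[0])
        def j6(k):return q1-(psi+k*np.pi)
        k=min((-1,0,1),key=lambda k:abs(j6(k)));Rt=c[k+1]
    w=(R0.inv()*Rt).as_rotvec();t=R0.inv().apply(np.array(pos)-p0)*1000
    return np.round(w,3).tolist()+np.round(t,1).tolist()
def down(psi):
    y=np.array([np.cos(psi),np.sin(psi),0]);z=np.array([0,0,-1.])
    return R.from_matrix(np.stack([np.cross(y,z),y,z],1))
E
python3 - <<'E'
from h import *
p=snapshot("wrist");T=np.array(p["world_from_camera"]);s=state()
R0=R.from_rotvec(s["eef_rot"]).as_matrix()
print(p["fovy"],np.round(R0.T@(T[:3,3]-s["tool_pos"]),4),np.round(R0.T@T[:3,:3],3).tolist())
print(go([0.46,-0.08,0.38],0.0))
E
```

```text
66.28219178916706 [ 0.065  -0.0004 -0.1421] [[-0.0, -0.966, -0.26], [1.0, -0.0, 0.0], [-0.0, -0.26, 0.966]]
[0.0, 0.0, -1.128, 381.3, -405.6, -148.7]
```

Call:
play_rows(rows=[[[0,0,-1.128,380,-405,-90,100],[0,0,-1.128,380,-405,-90,100],[0,0,-1.128,380,-405,-90,100],[0,0,-1.128,380,-405,-90,100],[0,0,-1.128,380,-405,-90,100],[0,0,-1.128,380,-405,-90,100],[0,0,-1.128,380,-405,-90,100],[0,0,-1.128,380,-405,-90,100],[0,0,-1.128,380,-405,-90,100],[0,0,-1.128,380,-405,-90,100]]])

```text
time_s: 2.2
tool_pos: [0.46, -0.0776, 0.3228]
eef_rot: [2.212, 2.228, 0.003]
ft_force: [0.3, -0.9, 0.2]
finger_gap: 0.0853
grip_force: 0.0
```

Run:
```python
from h import *
s=state();print(s["tool_pos"],s["eef_rot"],s["time_s"])
p=snapshot("wrist");cv2.imwrite("pics/w1.png",p["pixels"]);np.savez("w1.npz",**{k:p[k] for k in p})
P=pts(p)
for t in("stage","bolt_knob","bolt_handle","bolt","stage_centre","notch","walnut_block"):
    for r in cut_out(t,p)[:2]:
        m=r["region"]&(p["depth"]>0);q=P[m]
        print(t,round(r["confidence"],2),np.round(r["location"]),m.sum(),np.round(np.median(q,0),4))
print(go([0.50,0.36,0.30],0.0))
```

```text
[ 0.46003087 -0.07758195  0.32280334] [2.21171041 2.22795085 0.00270205] 2.2
stage 0.64 [374. 153.] 16615 [ 0.5434 -0.0665  0.0097]
bolt_knob 0.71 [394. 245.] 362 [ 0.5565 -0.1822  0.0855]
bolt_handle 0.56 [386. 244.] 350 [ 0.5558 -0.1819  0.0882]
bolt 0.6 [391. 221.] 875 [ 0.5604 -0.1572  0.0491]
stage_centre 0.56 [373. 153.] 16603 [ 0.5437 -0.0669  0.0097]
notch 0.64 [374. 152.] 17029 [ 0.5436 -0.0663  0.0097]
[-0.001, -0.0, -0.002, 442.4, 40.2, 21.0]
```

View pics/w1.png

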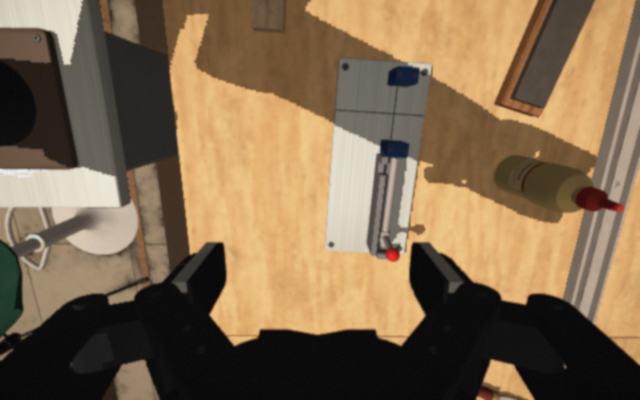

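```bash
cat > stage.py <<'E'
from h import *
def stage(p):
    P=pts(p);best=cut_out("stage",p)[0]["region"]
    z=P[...,2];m=cv2.dilate(best.astype(np.uint8),np.ones((5,5)))>0
    hsv=cv2.cvtColor(p["pixels"],cv2.COLOR_BGR2HSV)
    g=best.astype(np.uint8)
    c=max(cv2.findContours(g,0,2)[0],key=cv2.contourArea)
    # image -> plane z=.010 points of the contour
    T=np.array(p["world_from_camera"]);f=200/np.tan(np.radians(p["fovy"])/2)
    c=c[:,0].astype(float);d=np.c_[(c[:,0]-p["cx"])/f,(c[:,1]-p["cy"])/f,np.ones(len(c))]@T[:3,:3].T
    X=T[:3,3]+d*((0.010-T[2,3])/d[:,2:]);return X[:,:2]
def px2plane(p,uv,z):
    T=np.array(p["world_from_camera"]);f=200/np.tan(np.radians(p["fovy"])/2)
    d=np.array([(uv[0]-p["cx"])/f,(uv[1]-p["cy"])/f,1])@T[:3,:3].T
    return T[:3,3]+d*((z-T[2,3])/d[2])
E
python3 - <<'E'
from stage import *
p=snapshot("wrist")
r=cv2.minAreaRect(stage(p).astype(np.float32)*1000);print(r)
print(px2plane(p,(397,114),.01),px2plane(p,(346,66),.01),px2plane(p,(424,72),.01),px2plane(p,(331,244),.01))
P=pts(p);print(P[100:112,340,2].round(4),P[150,350])
i=cv2.resize(p["pixels"][45:265,310:450],None,fx=3.6,fy=2.7*4/3 if 0 else 2.7,interpolation=2)
cv2.imwrite("pics/w1c.png",cv2.resize(p["pixels"][45:185,320:450],None,fx=4,fy=4,interpolation=2))
E
```

```text
((543.9992065429688, -89.48979187011719), (299.3959045410156, 131.0478057861328), 86.73905181884766)
[ 0.57203801 -0.01788027  0.01      ] [0.49777153 0.04606791 0.01      ] [0.6056882  0.03808641 0.01      ] [ 0.47953772 -0.21854772  0.01      ]
[0.0083 0.0095 0.01   0.0083 0.0086 0.009  0.0091 0.01   0.0083 0.0082
 0.0098 0.0096] [ 0.50633698 -0.06911231  0.00836569]
```

Call:
play_rows(rows=[[[0,0,0,440,40,20,100],[0,0,0,440,40,20,100],[0,0,0,440,40,20,100],[0,0,0,440,40,20,100],[0,0,0,440,40,20,100],[0,0,0,440,40,20,100],[0,0,0,440,40,20,100],[0,0,0,440,40,20,100],[0,0,0,440,40,20,100],[0,0,0,440,40,20,100]]])

```text
time_s: 3.95
tool_pos: [0.4994, 0.3574, 0.3016]
eef_rot: [2.223, 2.219, 0.0]
ft_force: [-0.2, -0.8, -0.0]
finger_gap: 0.0851
grip_force: 0.0
```

View pics/w1c.png

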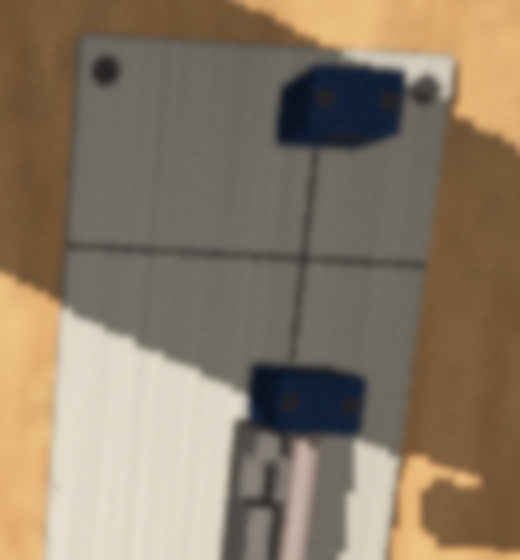

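Run:
```python
from h import *
s=state();print(s["tool_pos"],s["eef_rot"],s["time_s"])
p=snapshot("wrist");cv2.imwrite("pics/w2.png",p["pixels"])
P=pts(p)
for t in("trough","walnut_block"):
    for r in cut_out(t,p)[:5]:
        m=r["region"]&(p["depth"]>0);q=P[m];top=q[q[:,2]>np.percentile(q[:,2],60)-.004]
        print(t,round(r["confidence"],2),np.round(r["location"]),m.sum(),np.round(np.median(q,0),4),cv2.minAreaRect(q[:,:2].astype(np.float32)*1000))
```

```text
[0.49942791 0.35744759 0.30159084] [2.22327291e+00 2.21910232e+00 3.92994039e-05] 3.95
trough 0.75 [312. 133.] 4851 [0.4972 0.3854 0.0192] ((500.47918701171875, 382.11669921875), (183.84193420410156, 68.8520736694336), 19.712766647338867)
walnut_block 0.98 [373. 277.] 1209 [0.5806 0.1842 0.025 ] ((585.3929443359375, 170.4400177001953), (52.058387756347656, 73.83419799804688), 74.83876037597656)
walnut_block 0.94 [320. 142.] 1277 [0.5066 0.3864 0.0333] ((506.3380126953125, 385.5984191894531), (61.39668655395508, 36.02693557739258), 18.166288375854492)
walnut_block 0.9 [326. 227.] 1179 [0.5042 0.257  0.0251] ((501.2153625488281, 250.7520751953125), (70.41122436523438, 36.227264404296875), 41.60771179199219)
walnut_block 0.86 [242.  27.] 1768 [0.4036 0.5236 0.0251] ((400.34259033203125, 524.4302368164062), (39.788352966308594, 62.4059944152832), 25.471118927001953)
walnut_block 0.85 [207. 211.] 1235 [0.3396 0.2897 0.025 ] ((336.4066467285156, 286.5685729980469), (62.377681732177734, 35.604190826416016), 11.250269889831543)
```

View pics/w2.png

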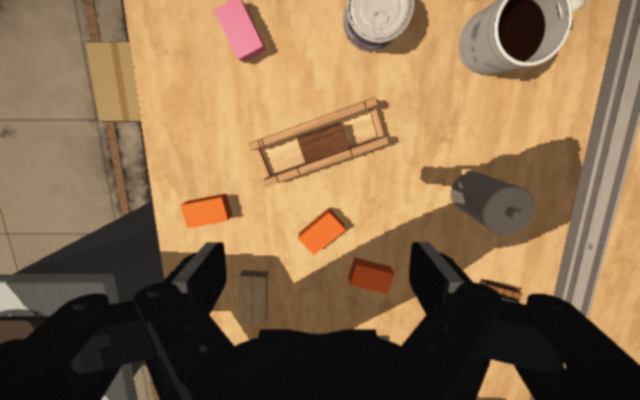

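Run:
```python
from stage import *
p=snapshot("wrist");P=pts(p)
r=[r for r in cut_out("walnut_block",p) if np.hypot(*(np.array(r["location"])-[320,142]))<15][0]
c=max(cv2.findContours(r["region"].astype(np.uint8),0,2)[0],key=cv2.contourArea)[:,0]
X=np.array([px2plane(p,u,.034)[:2] for u in c]);b=cv2.minAreaRect((X*1000).astype(np.float32));print(b)
z=P[...,2];m=(abs(z-.038)<.003)&(np.hypot(P[...,0]-.5,P[...,1]-.385)<.12)
print(cv2.minAreaRect((P[m][:,:2]*1000).astype(np.float32)))
print(go([.5063,.386,.11],.317))
```

```text
((505.7617492675781, 385.8233337402344), (63.49082565307617, 37.966949462890625), 17.938884735107422)
((499.849853515625, 385.1732177734375), (175.8611602783203, 62.07008743286133), 19.447473526000977)
[0.001, -0.0, -0.318, 28.0, 6.9, 191.8]
```

Call:
play_rows(rows=[[[0,0,-0.328,28,6.6,192,100],[0,0,-0.328,28,6.6,192,100],[0,0,-0.328,28,6.6,192,100],[0,0,-0.328,28,6.6,192,100],[0,0,-0.328,28,6.6,192,100],[0,0,-0.328,28,6.6,220,100],[0,0,-0.328,28,6.6,245,100],[0,0,-0.328,28,6.6,265,100],[0,0,-0.328,28,6.6,276,100],[0,0,-0.328,28,6.6,276,100]]])

```text
time_s: 5.45
tool_pos: [0.5058, 0.3869, 0.0255]
eef_rot: [1.829, 2.554, 0.0]
ft_force: [0.1, 0.4, 0.2]
finger_gap: 0.0855
grip_force: 0.0
```

Run:
```python
from h import *
s=state();print(s["tool_pos"],s["ft_force"],s["time_s"]);print(go([.506,.3857,.013],.328))
```

```text
[0.50583666 0.38690622 0.02552454] [0.0942176  0.39840785 0.20717018] 5.45
[0.0, -0.0, -0.0, -1.2, -0.2, 12.5]
```

Call:
play_rows(rows=[[[0,0,0,-1,0,7,100],[0,0,0,-1,0,12.5,100],[0,0,0,-1,0,12.5,60],[0,0,0,-1,0,12.5,30],[0,0,0,-1,0,12.5,30],[0,0,0,-1,0,12.5,30],[0,0,0,-1,0,12.5,30],[0,0,0,-1,0,12.5,30]]])

```text
time_s: 6.45
tool_pos: [0.5062, 0.3861, 0.0131]
eef_rot: [1.829, 2.554, 0.001]
ft_force: [-0.4, 0.1, 1.2]
finger_gap: 0.0606
grip_force: 67.9
```

Run:
```python
from h import *
s=state();print(s["tool_pos"],s["ft_force"],s["time_s"]);print(go([.47,-.33,.20],-np.pi/2))
```

```text
[0.50618511 0.38609137 0.01311461] [-0.41611018  0.05985417  1.22265663] 6.45
[0.0, -0.001, 1.899, -666.2, -264.9, -187.1]
```

Call:
play_rows(rows=[[[0,0,0,0,0,-20,30],[0,0,0,0,0,-60,30],[0,0,0,0,0,-110,30],[0,0,0.1,-30,-12,-150,30],[0,0,0.25,-80,-32,-187,30],[0,0,0.4,-130,-52,-187,30],[0,0,0.55,-185,-74,-187,30],[0,0,0.7,-240,-96,-187,30],[0,0,0.85,-295,-118,-187,30],[0,0,1.0,-350,-140,-187,30]]])

```text
time_s: 7.7
tool_pos: [0.4857, 0.0078, 0.201]
eef_rot: [2.832, 1.358, 0.002]
ft_force: [0.1, 0.5, -0.2]
finger_gap: 0.0606
grip_force: 67.7
```

Run:
```python
from h import *
s=state();print(s["tool_pos"],s["finger_gap"],s["time_s"]);print(go([.47,-.33,.06],-np.pi/2))
```

```text
[0.4856811  0.00778098 0.20098868] 0.060568238973538496 7.7
[0.001, -0.001, 0.894, -273.3, 199.1, 141.1]
```

Call:
play_rows(rows=[[[0,0,0.15,-45,33,0,30],[0,0,0.3,-91,66,0,30],[0,0,0.45,-137,100,0,30],[0,0,0.6,-182,133,0,30],[0,0,0.75,-228,166,0,30],[0,0,0.894,-273,199,10,30],[0,0,0.894,-273,199,60,30],[0,0,0.894,-273,199,110,30],[0,0,0.894,-273,199,140,30],[0,0,0.894,-273,199,140,30]]])

```text
time_s: 8.95
tool_pos: [0.4702, -0.3264, 0.0576]
eef_rot: [-3.137, -0.007, 0.007]
ft_force: [0.3, -0.0, -0.4]
finger_gap: 0.0607
grip_force: 67.7
```

Run:
```python
from h import *
s=state();print(s["tool_pos"],s["finger_gap"],s["time_s"]);print(go([.47,-.33,.0055],-np.pi/2))
```

```text
[ 0.47020848 -0.32639855  0.05763314] 0.060720196803910664 8.95
[-0.004, 0.004, 0.005, 0.0, 3.8, 52.1]
```

Call:
play_rows(rows=[[[0,0,0,0,0,20,30],[0,0,0,0,0,40,30],[0,0,0,0,0,50,30],[0,0,0,0,0,52,30],[0,0,0,0,0,52,30]]])

```text
time_s: 9.57
tool_pos: [0.4722, -0.3282, 0.008]
eef_rot: [3.141, 0.008, 0.0]
ft_force: [0.4, -0.8, -0.4]
finger_gap: 0.0606
grip_force: 67.7
```

Down 3 mm more, release, then rise to look.

Call:
play_rows(rows=[[[0,0,0,0,0,2,30],[0,0,0,0,0,2.7,30],[0,0,0,0,0,2.7,75],[0,0,0,0,0,2.7,100],[0,0,0,0,0,2.7,100],[0,0,0,0,0,2.7,100],[0,0,0,0,0,-30,100],[0,0,0,0,0,-80,100],[0,0,0,0,0,-140,100],[0,0,0,0,0,-190,100]]])

```text
time_s: 10.82
tool_pos: [0.4721, -0.3282, 0.2004]
eef_rot: [3.14, 0.007, 0.002]
ft_force: [-0.2, 0.8, 0.5]
finger_gap: 0.0852
grip_force: 0.0
```

```bash
cat > blk.py <<'E'
from stage import *
def block(p,near,zt):
    for r in cut_out("walnut_block",p):
        m=r["region"].astype(np.uint8);c=max(cv2.findContours(m,0,2)[0],key=cv2.contourArea)[:,0]
        X=np.array([px2plane(p,u,zt)[:2] for u in c])
        if np.hypot(*(X.mean(0)-near))<.06:
            Q=pts(p)[r["region"]&(p["depth"]>0)]
            print("block",round(r["confidence"],2),np.round(r["location"]),cv2.minAreaRect((X*1000).astype(np.float32)),np.round(np.median(Q,0),4),cv2.minAreaRect((Q[:,:2]*1000).astype(np.float32)))
E
python3 - <<'E'
from blk import *
s=state();print(s["tool_pos"],s["eef_rot"],s["time_s"])
p=snapshot("wrist");cv2.imwrite("pics/w3.png",p["pixels"]);block(p,[.47,-.33],.026)
print(go([.52,-.10,.22],-.06))
E
```

```text
[ 0.47213689 -0.32820976  0.20041224] [3.14029436e+00 7.47641665e-03 2.02485755e-03] 10.825
block 0.83 [314. 178.] ((473.48590087890625, -328.17816162109375), (38.528221130371094, 61.521202087402344), 0.25038614869117737) [ 0.4735 -0.328   0.0252] ((471.36810302734375, -327.1343078613281), (35.57085037231445, 64.2260513305664), 0.0917593389749527)
[0.016, -0.001, -1.506, 46.4, -230.5, -15.8]
```

View pics/w3.png

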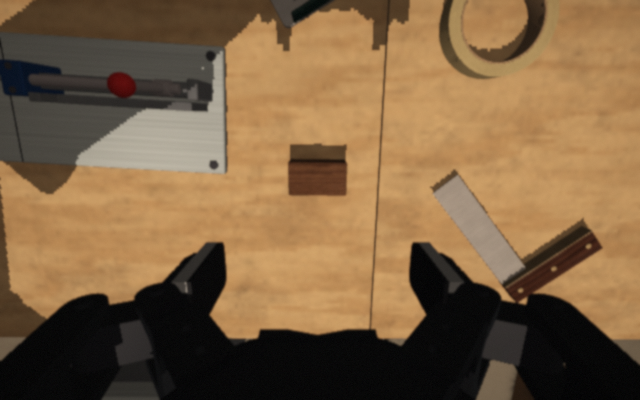

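Call:
play_rows(rows=[[[0,0,-0.18,10,-40,-16,100],[0,0,-0.36,20,-90,-16,100],[0,0,-0.54,30,-140,-16,100],[0,0,-0.72,40,-190,-16,100],[0,0,-0.9,50,-240,-16,100],[0,0,-1.08,60,-280,-16,100],[0,0,-1.26,70,-300,-16,100],[0,0,-1.44,76,-310,-16,100],[0,0,-1.506,76,-310,-16,100],[0,0,-1.506,76,-310,-16,100]]])

```text
time_s: 12.18
tool_pos: [0.5461, -0.0174, 0.213]
eef_rot: [-2.287, -2.153, 0.001]
ft_force: [-1.1, 0.3, 0.9]
finger_gap: 0.0854
grip_force: 0.0
```

Run:
```python
from stage import *
import pickle
s=state();print(s["tool_pos"],s["eef_rot"],s["time_s"])
p=snapshot("wrist");cv2.imwrite("pics/w4.png",p["pixels"]);pickle.dump(p,open("w4.pkl","wb"))
print(cv2.minAreaRect(stage(p).astype(np.float32)*1000))
P=pts(p)
for t in("bolt_knob","bolt_handle"):
    for r in cut_out(t,p)[:2]:
        q=P[r["region"]&(p["depth"]>0)];print(t,r["confidence"],np.round(r["location"]),np.round(np.median(q,0),4),np.round(q[q[:,2]>q[:,2].max()-.003].mean(0),4))
```

```text
[ 0.54613853 -0.01740391  0.2129952 ] [-2.28676985e+00 -2.15259213e+00  1.18208447e-03] 12.175
((545.0482788085938, -85.29576110839844), (292.6911926269531, 132.11550903320312), 86.54096984863281)
bolt_knob 0.72 [341. 319.] [ 0.5586 -0.1811  0.0512] [ 0.5575 -0.1811  0.0689]
bolt_handle 0.63 [337. 316.] [ 0.5592 -0.181   0.0511] [ 0.5587 -0.181   0.0675]
```

View pics/w4.png

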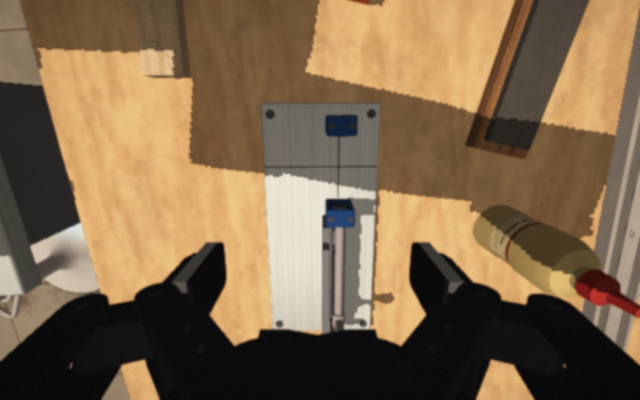

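Run:
```python
from stage import *
import pickle
p=pickle.load(open("w4.pkl","rb"));g=cv2.cvtColor(p["pixels"],6).astype(float)
def sub(a,c):  # dark line centroid near c
    w=a[c-4:c+5];w=np.clip(np.median(w)-w,0,None);w=w*(w>w.max()*.3);return c-4+(w*np.arange(9)).sum()/w.sum() 
V=[(sub(g[r],338),r) for r in list(range(142,161))+list(range(180,196))]
H=[(c,sub(g[:,c],166)) for c in list(range(272,328))+list(range(350,372))]
V=np.array([px2plane(p,v,.01)[:2] for v in V]);H=np.array([px2plane(p,v,.01)[:2] for v in H])
def line(X):
    v=cv2.fitLine(X.astype(np.float32)*1000,cv2.DIST_HUBER,0,.01,.01).ravel();return v
v,h=line(V),line(H);print(v,h)
A=np.c_[v[:2],-h[:2]];t=np.linalg.solve(A,h[2:]-v[2:]);print("cross",v[2:]+t[0]*v[:2],"yaws",np.arctan(-v[0]/v[1]),np.arctan(h[1]/h[0]))
print(go([.4735,-.328,.10],-.05),go([.4735,-.328,.10],0.))
```

```text
[ 5.1906571e-02  9.9865192e-01  5.6938232e+02 -7.4332013e+00] [ 9.9866796e-01 -5.1598180e-02  5.3967047e+02 -9.5945845e+00]
cross [569.19073  -11.119806] yaws -0.05192991 -0.0516211
[-0.0, -0.0, -0.011, -314.0, -53.7, 113.6] [-0.0, -0.0, -0.061, -314.0, -53.7, 113.6]
```

Call:
play_rows(rows=[[[0,0,-0.02,-60,-10,-10,100],[0,0,-0.06,-120,-20,0,100],[0,0,-0.061,-180,-30,0,100],[0,0,-0.061,-240,-42,30,100],[0,0,-0.061,-290,-50,70,100],[0,0,-0.061,-314,-54,110,100],[0,0,-0.061,-314,-54,140,100],[0,0,-0.061,-314,-54,170,100],[0,0,-0.061,-314,-54,185,100],[0,0,-0.061,-314,-54,185,100]]])

```text
time_s: 13.62
tool_pos: [0.4732, -0.3274, 0.0279]
eef_rot: [-2.219, -2.221, 0.0]
ft_force: [0.5, -0.2, -0.0]
finger_gap: 0.0857
grip_force: 0.0
```

Run:
```python
from h import *
s=state();print(s["tool_pos"],s["ft_force"],s["time_s"]);print(go([.4725,-.328,.006],0.))
```

```text
[ 0.47319055 -0.3273815   0.02790178] [ 0.54094341 -0.15705377 -0.0478471 ] 13.625
[-0.002, -0.002, 0.001, -0.7, -0.7, 21.9]
```

Call:
play_rows(rows=[[[0,0,0,-0.7,-0.7,12,100],[0,0,0,-0.7,-0.7,20,100],[0,0,0,-0.7,-0.7,21.5,100],[0,0,0,-0.7,-0.7,21.5,60],[0,0,0,-0.7,-0.7,21.5,20],[0,0,0,-0.7,-0.7,21.5,20],[0,0,0,-0.7,-0.7,21.5,20],[0,0,0,-0.7,-0.7,21.5,20],[0,0,0,-0.7,-0.7,21.5,20]]])

```text
time_s: 14.75
tool_pos: [0.4735, -0.329, 0.008]
eef_rot: [2.219, 2.222, 0.0]
ft_force: [0.7, 0.7, 3.5]
finger_gap: 0.0348
grip_force: 61.4
```

Run:
```python
from blk import *
s=state();print(s["tool_pos"],s["ft_force"],s["time_s"]);
p=snapshot("wrist");block(p,[.4725,-.328],.026)
print(go([.5692,-.0111,.1],-.053))
```

```text
[ 0.47349362 -0.32900662  0.00796126] [0.66886939 0.69853905 3.5119663 ] 14.75
block 0.75 [316. 252.] ((472.77838134765625, -324.94720458984375), (35.50882339477539, 66.77088165283203), 0.040535636246204376) [ 0.4726 -0.3221  0.0254] ((473.1419677734375, -337.4135437011719), (38.43437957763672, 82.71965789794922), 2.755464553833008)
[0.001, 0.001, 0.054, 317.7, 96.1, -92.2]
```

Call:
play_rows(rows=[[[0,0,0,0,0,-20,20],[0,0,0,0,0,-70,20],[0,0,0,0,0,-130,20],[0,0,0,30,9,-170,20],[0,0,0.02,85,26,-170,20],[0,0,0.04,140,42,-170,20],[0,0,0.054,195,59,-170,20],[0,0,0.054,250,76,-170,20],[0,0,0.054,300,92,-170,20],[0,0,0.054,317,96,-160,20]]])

```text
time_s: 16.1
tool_pos: [0.5693, -0.0089, 0.1684]
eef_rot: [2.275, 2.165, 0.002]
ft_force: [-0.4, -0.2, 0.0]
finger_gap: 0.0345
grip_force: 61.0
```

Call:
play_rows(rows=[[[0,0,0,0,0,40,20],[0,0,0,0,0,80,20],[0,0,0,0,0,100,20],[0,0,0,0,0,100,20],[0,0,0,0,0,100,20],[0,0,0,0,0,100,20]]])

```text
time_s: 16.85
tool_pos: [0.5701, -0.0119, 0.0693]
eef_rot: [2.278, 2.16, 0.003]
ft_force: [-0.8, 0.8, -1.1]
finger_gap: 0.0345
grip_force: 61.0
```

Run:
```python
from blk import *
s=state();print(s["tool_pos"],s["eef_rot"],s["ft_force"],s["time_s"],s["finger_gap"])
p=snapshot("wrist");cv2.imwrite("pics/w5.png",cv2.resize(p["pixels"][80:380,160:480],None,fx=2,fy=2))
z=s["tool_pos"][2]-.008+.026;block(p,[.57,-.01],z)
print(proj(p,[[.5692,-.0111,.01]]),go([.5692,-.0121,.019],-.053))
```

```text
[ 0.57014844 -0.01190597  0.06931108] [2.27762571 2.15953615 0.0032412 ] [-0.8268621   0.7682189  -1.08662317] 16.85 0.03451639206124956
block 0.74 [315. 253.] ((569.5784912109375, -7.610603332519531), (66.30706024169922, 35.45261764526367), 86.98906707763672) [ 0.5696 -0.0049  0.0867] ((566.2271728515625, -10.623191833496094), (62.42397689819336, 42.176536560058594), 86.93130493164062)
[[316.63669247 210.73114267]] [0.003, 0.0, -0.0, -0.4, -0.6, 49.8]
```

View pics/w5.png

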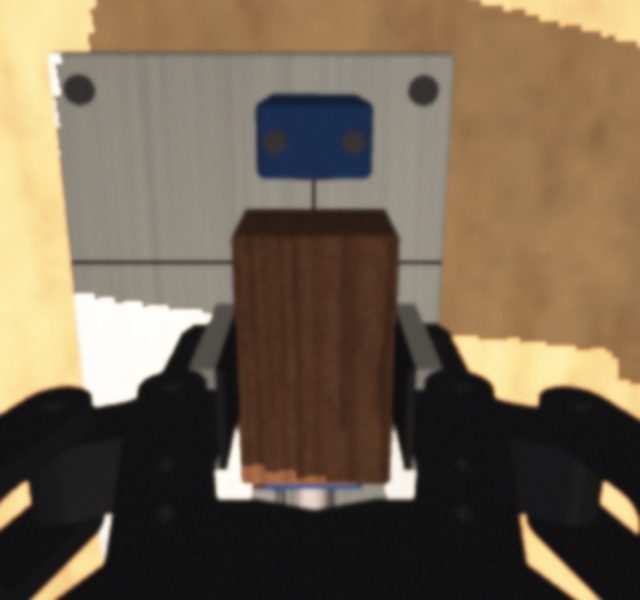

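Run:
```python
from stage import *
p=snapshot("wrist");s=state();z=s["tool_pos"][2]+.018
for w in [((233+398)/4+160,235/2+80),((242+389)/4+160,482/2+80)]:print(px2plane(p,w,z))
c=[px2plane(p,(u/2+160,v/2+80),.01)[:2] for u,v in((80,262),(435,262),(313.5,185),(314,205))];print(np.round(c,4))
g=cv2.cvtColor(p["pixels"],6).astype(float)
for c in(205,240,265,370):print(c,205+np.argmin(g[205:218,c]),end=' ')
for r in(172,176,180,183):print(r,310+np.argmin(g[r,310:324]),end=' ')
```

```text
[0.57072094 0.01977621 0.08652319]
[ 0.56752924 -0.04068424  0.08652319]
[[ 0.4886 -0.0066]
 [ 0.6106 -0.0132]
 [ 0.5702  0.0159]
 [ 0.57    0.0091]]
205 211 240 211 265 211 370 211 172 317 176 317 180 317 183 317
```

Call:
play_rows(rows=[[[0,0,0,0,0,20,20],[0,0,0,0,0,38,20],[0,0,0,0,0,47,20],[0,0,0,0,0,50,20],[0,0,0,0,0,50,20]]])

```text
time_s: 17.62
tool_pos: [0.5683, -0.0113, 0.0179]
eef_rot: [-2.278, -2.161, 0.003]
ft_force: [-4.4, 1.5, 8.7]
finger_gap: 0.0347
grip_force: 62.0
```

Call:
play_rows(rows=[[[0,0,0,0,0,-0.5,20],[0,0,0,0,0,-0.5,55],[0,0,0,0,0,-0.5,90],[0,0,0,0,0,-0.5,100],[0,0,0,0,0,-0.5,100],[0,0,0,0,0,-40,100],[0,0,0,0,0,-90,100],[0,0,0,0,0,-130,100],[0,0,0,0,0,-160,100],[0,0,0,0,0,-160,100]]])

```text
time_s: 18.88
tool_pos: [0.5707, -0.0118, 0.1807]
eef_rot: [2.275, 2.158, 0.006]
ft_force: [-0.4, -0.2, 0.1]
finger_gap: 0.0851
grip_force: 0.0
```

Run:
```python
from blk import *
s=state();print(s["tool_pos"],s["time_s"])
p=snapshot("wrist");cv2.imwrite("pics/w6.png",cv2.resize(p["pixels"][80:380,160:480],None,fx=2,fy=2))
block(p,[.57,-.01],.036)
P=pts(p);m=abs(P[...,2]-.036)<.004;m&=np.hypot(P[...,0]-.569,P[...,1]+.011)<.036
print(P[m].mean(0),cv2.minAreaRect((P[m][:,:2]*1000).astype(np.float32)))
for t in("bolt_knob",):
    for r in cut_out(t,p)[:2]:
        q=P[r["region"]&(p["depth"]>0)];print(t,r["confidence"],np.round(r["location"]),np.round(np.median(q,0),4),np.round(q[q[:,2]>np.percentile(q[:,2],90)].mean(0),4))
```

```text
[ 0.57066808 -0.01181978  0.18070262] 18.875
[ 0.56832649 -0.00887515  0.03534162] ((568.3731689453125, -10.052888870239258), (61.62244415283203, 35.94313430786133), 86.4695816040039)
bolt_knob 0.61 [292. 221.] [ 0.5418 -0.0557  0.0095] [ 0.5635 -0.0466  0.0585]
```

View pics/w6.png

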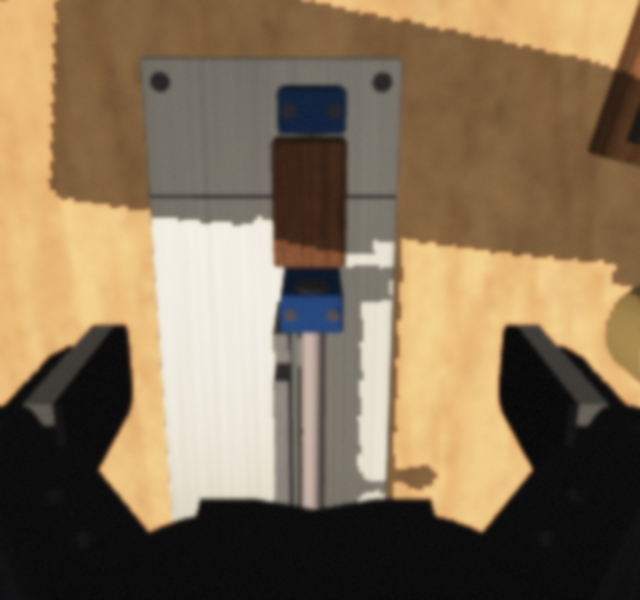

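Run:
```python
from h import *
print(go([.50,-.17,.24],-1.624))
```

```text
[-0.002, 0.002, 1.571, -162.0, -59.4, -64.3]
```

Call:
play_rows(rows=[[[0,0,0.18,-20,-8,-40,100],[0,0,0.36,-40,-16,-60,100],[0,0,0.54,-60,-22,-60,100],[0,0,0.72,-80,-30,-60,100],[0,0,0.9,-100,-38,-60,100],[0,0,1.08,-120,-46,-60,80],[0,0,1.26,-140,-54,-60,50],[0,0,1.44,-162,-59,-60,50],[0,0,1.571,-162,-59,-60,50],[0,0,1.571,-162,-59,-60,50]]])

```text
time_s: 20.27
tool_pos: [0.5004, -0.17, 0.2351]
eef_rot: [-3.139, 0.082, 0.005]
ft_force: [-0.6, -1.2, -0.6]
finger_gap: 0.0429
grip_force: 0.0
```

```bash
cat > knob.py <<'E'
from stage import *
O=np.array([.5692,-.0111,.010]);Y=-.053;RS=R.from_euler("z",Y)
def knob(p):
    P=pts(p);hsv=cv2.cvtColor(p["pixels"],cv2.COLOR_BGR2HSV)
    red=((hsv[...,0]<8)|(hsv[...,0]>172))&(hsv[...,1]>150)&(hsv[...,2]>60)
    L=RS.inv().apply((P-O).reshape(-1,3)).reshape(P.shape)
    m=red&(abs(L[...,0]+.03)<.06)&(abs(L[...,1]+.13)<.09)&(L[...,2]>.02)
    q=P[m];from scipy.optimize import least_squares as ls
    f=ls(lambda c:np.linalg.norm(q-c,axis=1)-.009,q.mean(0)-[0,0,.006],loss="soft_l1",f_scale=.001)
    k=f.x;l=RS.inv().apply(k-O);print("knob",m.sum(),np.argwhere(m).mean(0)[::-1].round(),"world",k.round(4),"stage",l.round(4),"theta",np.arctan2(-l[0],l[2]-.035).round(3),"r",np.hypot(l[0],l[2]-.035).round(4),"travel",(l[1]+.18).round(4))
    return k
E
python3 - <<'E'
from knob import *
s=state();print(s["tool_pos"],s["eef_rot"],s["time_s"])
p=snapshot("wrist");cv2.imwrite("pics/w7.png",p["pixels"]);k=knob(p)
print(go(k+[0,0,.03],-1.624))
E
```

```text
[ 0.50036861 -0.16996355  0.23511946] [-3.13865399  0.08202526  0.00532874] 20.275
knob 318 [332. 123.] world [ 0.557  -0.1855  0.1063] stage [-0.003  -0.1748  0.0963] theta 0.049 r 0.0613 travel 0.0052
[-0.001, 0.003, 0.002, 57.4, 13.0, 99.0]
```

View pics/w7.png

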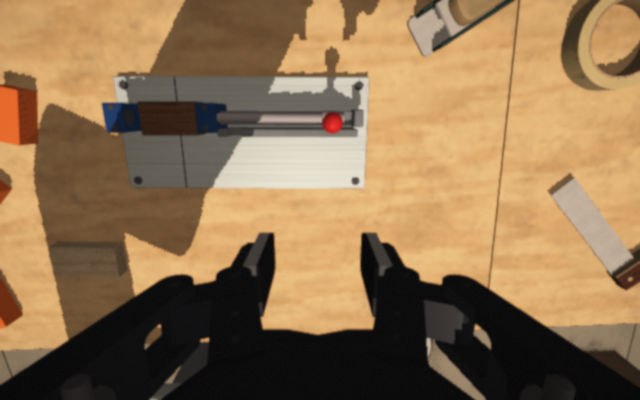

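Call:
play_rows(rows=[[[0,0,0,40,9,10,50],[0,0,0,57,13,50,50],[0,0,0,57,13,90,50],[0,0,0,57,13,120,50],[0,0,0,57,13,135,50],[0,0,0,57,13,141,50],[0,0,0,57,13,141,50],[0,0,0,57,13,141,25],[0,0,0,57,13,141,5],[0,0,0,57,13,141,5]]])

```text
time_s: 21.58
tool_pos: [0.5584, -0.1866, 0.0981]
eef_rot: [3.139, -0.084, 0.004]
ft_force: [0.2, 0.7, 6.6]
finger_gap: 0.0143
grip_force: 58.5
```

Call:
play_rows(rows=[[[0,0,0,0,0,0,5],[0,0,0,0,0,0,5]]])

```text
time_s: 21.82
tool_pos: [0.5584, -0.1866, 0.098]
eef_rot: [3.139, -0.084, 0.004]
ft_force: [-0.9, 1.6, 5.6]
finger_gap: 0.0135
grip_force: 58.5
```

Run:
```python
from knob import *
s=state();print(s["tool_pos"],s["eef_rot"],s["ft_force"],s["time_s"])
l=RS.inv().apply(s["tool_pos"]-O);print(l)
print(R.from_rotvec(s["eef_rot"]).inv().apply(RS.apply([0,.1,0]))*1000)
```

```text
[ 0.55844631 -0.18658864  0.09804297] [ 3.13942753 -0.08355812  0.0038909 ] [-0.92580584  1.56554293  5.56888512] 21.825
[-0.00144205 -0.17581191  0.08804297]
[-2.17638224e-02 -9.99999491e+01 -9.85180946e-02]
```

Call:
play_rows(rows=[[[0,0,0,0,0,0,30],[0,0,0,0,0,0,40],[0,0,0,0,0,0,40],[0,0,0,-1.5,0,8,40],[0,0,0,-1.5,0,9,40],[0,0,0,-1.5,0,9,20],[0,0,0,-1.5,0,9,5],[0,0,0,-1.5,0,9,5],[0,0,0,-1.5,0,9,5]]])

```text
time_s: 22.95
tool_pos: [0.5558, -0.1861, 0.0871]
eef_rot: [3.14, -0.084, -0.001]
ft_force: [0.3, 0.6, -2.3]
finger_gap: 0.0145
grip_force: 58.4
```

Run:
```python
from knob import *
s=state();print(s["tool_pos"],s["ft_force"],s["finger_gap"])
l=RS.inv().apply(s["tool_pos"]-O);print(l);knob(snapshot("wrist"))
```

```text
[ 0.55579602 -0.18608654  0.08712073] [ 0.29410732  0.56615157 -2.27673222] 0.01451228815437267
[-0.00411521 -0.17545091  0.07712073]
knob 1197 [318. 264.] world [ 0.5568 -0.1863  0.1063] stage [-0.0031 -0.1756  0.0963] theta 0.051 r 0.0614 travel 0.0044
```

Call:
play_rows(rows=[[[0,0,0,0,-6,0,5],[0,0,0,0,-16,0,5],[0,0,0,0,-27,0,5],[0,0,0,0,-38,0,5],[0,0,0,0,-49,0,5],[0,0,0,0,-60,0,5],[0,0,0,0,-71,0,5],[0,0,0,0,-82,0,5],[0,0,0,0,-92,0,5],[0,0,0,0,-95,0,5]]])

```text
time_s: 24.25
tool_pos: [0.5609, -0.0904, 0.0872]
eef_rot: [-3.14, 0.082, 0.001]
ft_force: [1.0, -1.7, -4.7]
finger_gap: 0.0148
grip_force: 58.5
```

Call:
play_rows(rows=[[[0,0,0,0,-3,0,5],[0,0,0,0,-5,0,5],[0,0,0,0,-7,0,5],[0,0,0,0,-7,0,5]]])

```text
time_s: 24.75
tool_pos: [0.5612, -0.0854, 0.0872]
eef_rot: [3.138, -0.083, -0.001]
ft_force: [-0.1, -4.8, -5.4]
finger_gap: 0.0143
grip_force: 58.5
```

Run:
```python
from knob import *
s=state();print(s["tool_pos"],s["ft_force"],s["finger_gap"])
l=RS.inv().apply(s["tool_pos"]-O);print(l);knob(snapshot("wrist"))
```

```text
[ 0.56120485 -0.08537967  0.08722678] [-0.09920769 -4.78328802 -5.36219411] 0.014311836841767176
[-0.00404894 -0.07459892  0.07722678]
knob 1178 [318. 264.] world [ 0.5622 -0.0861  0.1064] stage [-0.003  -0.0752  0.0964] theta 0.049 r 0.0614 travel 0.1048
```

Call:
play_rows(rows=[[[0,0,0,-4.6,0,0.4,5],[0,0,0,-9.2,0,1.2,5],[0,0,0,-15.2,0,2.7,5],[0,0,0,-21,0,4.8,5],[0,0,0,-31.9,0,10.8,5],[0,0,0,-41.4,0,18.7,5],[0,0,0,-49.1,0,28.4,5],[0,0,0,-49.1,0,28.4,5]]])

```text
time_s: 25.8
tool_pos: [0.5105, -0.0809, 0.0572]
eef_rot: [-3.139, 0.084, 0.005]
ft_force: [0.1, 0.3, -0.5]
finger_gap: 0.004
grip_force: 0.0
```

Run:
```python
from knob import *
s=state();print(s["tool_pos"],s["ft_force"],s["finger_gap"],s["time_s"])
l=RS.inv().apply(s["tool_pos"]-O);print(l);knob(snapshot("wrist"))
```

```text
[ 0.51051218 -0.08088822  0.05723367] [ 0.12588197  0.28740326 -0.54848745] 0.004037559473118924 25.8
[-0.05490836 -0.07279922  0.04723367]
knob 2417 [325. 182.] world [ 0.5545 -0.0857  0.1055] stage [-0.0107 -0.0753  0.0955] theta 0.175 r 0.0615 travel 0.1047
```

Call:
play_rows(rows=[[[0,0,0,0,1,-40,0],[0,0,0,0,2.5,-85,0],[0,0,0,30,2.5,-90,0],[0,0,0,71,2.5,-90,0],[0,0,0,73,2.5,-90,0],[0,0,0,73,2.5,-65,0],[0,0,0,73,2.5,-40,0],[0,0,0,73,2.5,-38,0],[0,0,0,62,2.5,-38,0],[0,0,0,54,2.5,-36,0]]])

```text
time_s: 27.1
tool_pos: [0.5664, -0.0872, 0.0965]
eef_rot: [3.14, -0.084, 0.004]
ft_force: [0.0, 1.1, 0.6]
finger_gap: 0.0001
grip_force: 0.3
```

Run:
```python
from knob import *
s=state();print(s["tool_pos"],s["ft_force"],s["finger_gap"],s["time_s"])
l=RS.inv().apply(s["tool_pos"]-O);print(l);knob(snapshot("wrist"))
```

```text
[ 0.56638546 -0.08720183  0.09648778] [0.0290976  1.08996585 0.59519373] 9.874311418858697e-05 27.1
[ 0.00122092 -0.07614407  0.08648778]knob.py:9: RuntimeWarning: Mean of empty slice.
  f=ls(lambda c:np.linalg.norm(q-c,axis=1)-.009,q.mean(0)-[0,0,.006],loss="soft_l1",f_scale=.001)
  ret = um.true_divide(
Traceback (most recent call last):
  File "knob.py", line 9, in knob
    f=ls(lambda c:np.linalg.norm(q-c,axis=1)-.009,q.mean(0)-[0,0,.006],loss="soft_l1",f_scale=.001)
ValueError: Initial guess is outside of provided bounds
```

Call:
play_rows(rows=[[[0,0,0,-9,0,2,0],[0,0,0,-18,0,6,0],[0,0,0,-26,0,11,0],[0,0,0,-33,0,16,0],[0,0,0,-33,0,16,0],[0,0,0,-30,0,-20,0],[0,0,0,-60,0,-45,0],[0,0,0,-110,0,-45,0],[0,0,0,-120,0,-45,0],[0,0,0,-120,0,-45,0]]])

```text
time_s: 28.4
tool_pos: [0.4463, -0.0806, 0.1401]
eef_rot: [3.14, -0.084, 0.001]
ft_force: [-0.4, 0.0, -0.1]
finger_gap: 0.0001
grip_force: 0.0
```

Run:
```python
from knob import *
s=state();print(s["tool_pos"],s["ft_force"],s["finger_gap"],s["time_s"])
l=RS.inv().apply(s["tool_pos"]-O);print(l);knob(snapshot("wrist"))
```

```text
[ 0.446324   -0.08062113  0.14011958] [-0.43271482  0.00756009 -0.06728551] 6.983760104625604e-05 28.4
[-0.11902056 -0.07593289  0.13011958]
knob 515 [316. 112.] world [ 0.512  -0.0834  0.0762] stage [-0.0533 -0.0752  0.0662] theta 1.041 r 0.0618 travel 0.1048
```

Call:
play_rows(rows=[[[0,0,0,40,-0.5,0,0],[0,0,0,60,-0.5,20,0],[0,0,0,60,-0.5,45,0],[0,0,0,60,-0.5,60,0],[0,0,0,58,-0.5,70,0],[0,0,0,57,-0.5,78,0],[0,0,0,57,-0.5,83,0],[0,0,0,57,-0.5,86,0],[0,0,0,57,-0.5,86,0]]])

```text
time_s: 29.58
tool_pos: [0.5036, -0.0832, 0.0542]
eef_rot: [3.14, -0.084, 0.001]
ft_force: [-0.1, 0.1, -0.0]
finger_gap: -0.0001
grip_force: 0.0
```

Call:
play_rows(rows=[[[0,0,0,0,0,1,0],[0,0,0,0,0,2,0],[0,0,0,0,0,2,0],[0,0,0,0,0,-30,0],[0,0,0,-10,0,-80,0],[0,0,0,-50,0,-85,0],[0,0,0,-60,0,-85,0],[0,0,0,-60,0,-85,0]]])

```text
time_s: 30.58
tool_pos: [0.4429, -0.0798, 0.1384]
eef_rot: [-3.14, 0.084, 0.0]
ft_force: [-0.4, -0.8, -0.4]
finger_gap: -0.0
grip_force: 0.0
```

Run:
```python
from knob import *
s=state();print(s["tool_pos"],s["ft_force"],s["time_s"])
p=snapshot("wrist");cv2.imwrite("pics/w8.png",p["pixels"]);knob(p)
P=pts(p);L=RS.inv().apply((P-O).reshape(-1,3)).reshape(P.shape)
m=(abs(L[...,2]-.026)<.004)&(abs(L[...,0])<.03)&(abs(L[...,1])<.036)&(p["depth"]>0)
print(m.sum(),L[m].mean(0),np.percentile(L[m],[1,99],axis=0))
```

```text
[ 0.44294901 -0.07980503  0.13840156] [-0.40106249 -0.77368553 -0.43655993] 30.575
knob 357 [317. 120.] world [ 0.5033 -0.083   0.0444] stage [-0.062  -0.0753  0.0344] theta 1.581 r 0.062 travel 0.1047
3318 [-0.00264763 -0.00023852  0.02537519] [[-0.01897833 -0.0305459   0.02294686]
 [ 0.01634591  0.03021143  0.02715464]]
```

View pics/w8.png

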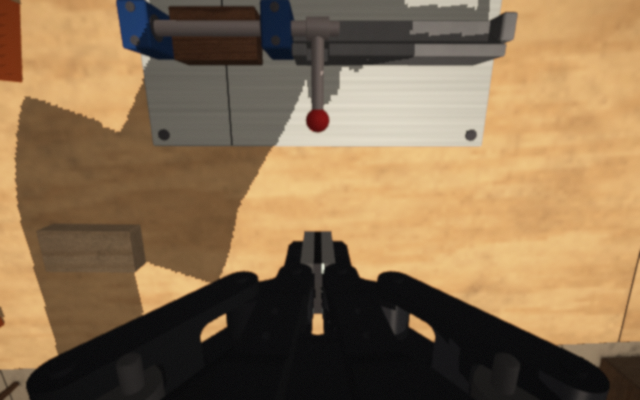

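```bash
python3 -c "
from bench import *
print(finish_job())"
```

```text
the job is handed in; nothing more can be done
None
```

The job is handed in. By the last camera measurement, the block lies about 1 mm off the cross, the bolt is home (104.7 of 105 mm), and the handle is fully down (1.58 rad). `finish_job` gave no verdict.

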